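# Put the finished plate away in the parts drawer

## Robot

A 7-joint arm with a two-finger parallel gripper is mounted at the origin on a cart in front of the work surface, level with it; the furniture and walls round the work are solid. World frame = base frame: x ahead of the robot, y to its left, z up, the work surface at z = 0. Lengths are in m, angles in rad, forces in N, time in s.
With the tool pointing down it reaches from about 0.425 to 0.95 m from the base axis. Payload 4.7 kg.
Tool frame: the origin (TCP) lies on the centre line of the jaws, within the pads' length; the fingertips stand robot.nose_length ahead of it and the grasp point (between the pads) lies 8 mm behind it (robot.nose_length is the distance from the TCP to the fingertips, in m); z points along the fingers, y is the line along which they close (so a half turn about z gives the same grasp; the last joint's range is limited). The gripper opens to 85 mm and grips with 20 to 120 N. Pads are 22 mm wide; open, the fingers measure 114 mm over their backs; the gripper's body (76 mm by 85 mm) begins 54 mm behind the grasp point. The pads swing forward as they close: fully open they stand 13 mm farther back than shut.
Start: joints at [1.127, 0.469, -0.049, 1.532, 0.024, 1.141, -0.082], TCP at [0.272, -0.618, 0.242] pointing down, gripper open.
Joint ranges: [-2.59, 2.59], [-0.33, 1.99], [-1.39, 1.29], [0.1, 2.45], [-1.04, 4.18], [0.21, 1.99], [-2.66, 2.66]. Speed limits (rad/s): [2.57, 2.57, 3.14, 3.14, 3.14, 3.14, 3.14].

## Interface

Orientations are given as [roll, pitch, yaw] about the fixed x, y, z axes, in that order (R = Rz(yaw) Ry(pitch) Rx(roll)).
In Python, from plant import robot gives the robot as it stands. Calls block until the motion is done:
- robot.goto(position, orientation): joint-space move of the TCP to a pose.
- robot.move_straight(position, vel=0.15, attitude=None, contact_N=None): straight line of the TCP; attitude=None keeps the orientation; vel is the mean speed in m/s. With contact_N (N) it stops when the force on the tool has changed by that much, and returns True; else False.
- robot.move_joints(angles): joint-space move.
- robot.grip(opening, strength=None): opening from 0.0 (shut) to 1.0 (fully open); strength is the grip in N (None keeps the last); returns when the fingers have stopped.
- robot.sleep(seconds).
- robot.inverse_kinematics(position, orientation): joint angles nearest the present ones, or None.
- robot.sense(): the state.
- robot.grab_frame(name): name is "scene" or "top" or "wrist"; returns a dict with "image" (384x512x3 uint8, red, green, blue), "range_z" (384x512 float32, m along the optical axis (not along the pixel's ray), 0 where there is no reading), "fx", "fy", "cx", "cy" (pixels), "dist_coeffs" ([k1, k2, p1, p2, k3] as OpenCV has them; the pictures are not rectified), "R" (3x3) and "t" (3): a world point X has camera coordinates R X + t. Camera axes: x right, y down, z forward; pixel columns grow to the right and rows downward; lengths in m; the calibration is good to about 2 mm. A picture is of the moment at which its call begins.
A pose or a line that the arm cannot do raises robot.IKError and nothing moves.
- robot.close_job(): hands the job in; it is judged then, once.
The state is a dict: "t": time; "joint_pos": joint angles; "joint_velocities": joint speeds; "effort": joint torques, N m; "tcp_pos": TCP position; "tcp_rot": TCP orientation; "wrist_force": force on the tool from outside, world axes, zero at the start; "torque": the same for the moment, N m; "opening": opening from 0.0 (shut) to 1.0 (fully open); "gripper_force": force on a finger pad.
Only numpy, scipy, OpenCV 4.12 (cv2) and the standard library are available. Lean on these libraries where they do the work, as an engineer would, in place of code of your own. Each camera call takes 0.05 s, during which the arm holds its last target. There are 200 camera calls.

## Task

Pull the drawer of the low parts cabinet all the way out until it meets its stop, without wrenching it. Then slide the drill vice's front jaw well open by its tab, lift the drilled plate out, stand or lay it gently on the floor of the drawer, and let go, leaving the drawer out at its stop. Leave the mug, the tape measure and the screwdriver where they are.

Things in the scene. Friction and masses are not known exactly. Their poses are not given: they have to be found in the camera images.
- parts_cabinet: low plywood cabinet, 250 mm deep (x) x 200 wide (y) x 100 high, fixed to the bench. Origin: centre of its underside; -x is its front, the way the drawer comes out. One drawer.
- parts_cabinet_drawer0 (a joint): drawer travel in m: 0 = shut, grows as it is pulled out along the cabinet's -x. Drags with about 4 N all the way. It ends at a hard stop, an adjustable block out of sight inside, set between 100 and 145 mm of travel, elsewhere each time: it must be felt (the pull rises sharply and the drawer stops). More than 45 N on the stop damages it.
- parts_cabinet_drawer0_handle (a point): middle of the drawer's bar handle: a horizontal steel bar along the cabinet's y, 11 mm thick, 100 mm long with a post to the drawer front 42 mm either side of the middle; the bar's centre line is 35 mm in front of the drawer front and 62 mm above the bench. It moves with the drawer. Axes as the cabinet's.
- drawer_floor (a point): a point on the drawer's inner floor, on its middle line, 22 mm above the bench. Axes as the cabinet's (x to the back). The front wall is 44 mm in front of it (-x), the side walls 79 mm either side; walls rise 56 mm above the floor. With the drawer at its stop it lies 50 to 95 mm in front of the cabinet's front edge. Moves with the drawer.
- drill_vice: low grey cast drill vice, bed 160 mm long (x), fixed to the bench. Origin: on the bench 30 mm in front (-x) of the fixed jaw's face, on the middle line. Bed top at z = 25 mm, both jaws 100 mm wide (y), tops at z = 65 mm. The fixed jaw is at the +x end.
- vice_jaw (a joint): travel of the moving front jaw in m: 0 = shut on the plate (the jaws then stand 19 mm apart), grows to 0.048 as it slides along the vice's -x. It drags with about 5 N and stays where it is left.
- jaw_tab (a point): top middle of the tab on the moving jaw, by which it is slid: a grey upright tab 10 mm thick (x), 36 mm wide (y), rising 27 mm above the jaw's top to z = 92 mm. Axes as the vice's. Moves with the jaw.
- drilled_plate: finished part: bare aluminium plate with two 10 mm holes, 18 mm thick (its x) x 60 mm long (its y) x 38 mm high (its z), 0.08 to 0.15 kg. Origin: centre of its underside. Stands on the vice bed, axes as the vice's, top 2 mm below the jaw tops, back face within 1 mm of the fixed jaw. Once the jaw is open, take it by its 60 mm ends, 5 mm to the moving-jaw side of its middle to clear the fixed jaw.
- mug: white mug, 82 mm across, 91 mm high; stays. Origin: centre of its underside.
- tape_measure: yellow tape measure, 37 x 112 x 68 mm high; stays. Origin: centre of its underside.
- screwdriver: blue-handled screwdriver lying on the bench, 202 mm long along its y; stays. Origin: centre of its underside.

How it is judged:
On the way, in this order (a step that is already met when the one before it is completed fails the run):
1. the drawer is out against its stop (within 3 mm) (distance between drawer_catch and stop_face below 0.013 m), for 0.2 s.
2. the vice jaw is slid open by more than 20 mm (value of joint vice_jaw above 0.02 m), for 0.2 s.
3. the plate is lifted clear of the jaws (height (world z) of drilled_plate above 0.07 m), for 0.1 s.
4. the plate is lowered into the drawer by the gripper, not dropped: still held, slower than 0.15 m/s, its origin within 42 mm of the drawer floor (z of drilled_plate in the frame of drawer_floor between -0.003 and 0.042 m and x of drilled_plate in the frame of drawer_floor between -0.044 and 0.06 m and y of drilled_plate in the frame of drawer_floor between -0.079 and 0.079 m and contact force between drilled_plate and the fingers above 1 N and linear speed of drilled_plate below 0.15 m/s), for 0.1 s.
At the end, for the whole second after the job is handed in: The drawer is still out within 5 mm of its stop, the plate rests inside it on the drawer floor (its origin no more than 42 mm above the floor, any way up), at rest and released, and the vice jaw is still open by more than 20 mm (distance between drawer_catch and stop_face below 0.015 m and z of drilled_plate in the frame of drawer_floor between -0.003 and 0.042 m and x of drilled_plate in the frame of drawer_floor between -0.044 and 0.06 m and y of drilled_plate in the frame of drawer_floor between -0.079 and 0.079 m and linear speed of drilled_plate below 0.02 m/s and value of joint vice_jaw above 0.02 m and contact force between drilled_plate and the fingers below 0.1 N); the robot touches nothing.
It fails at once if the drawer is wrenched against its stop (more than 45 N) (contact force between drawer_catch and stop_face above 45 N).
It fails at once if the mug is moved by more than 30 mm (distance of mug from where it was at the start of the episode above 0.03 m).
It fails at once if the tape measure is moved by more than 30 mm (distance of tape_measure from where it was at the start of the episode above 0.03 m).
It fails at once if the screwdriver is moved by more than 30 mm (distance of screwdriver from where it was at the start of the episode above 0.03 m).
It also fails if it takes over 67 s, if anything falls off the work surface, if the arm or the gripper's body presses on something with over 40 N, if the wrist force passes 120 N, or if a joint passes its speed limit or range.

## Working session

There is one attempt and no reset: what is moved stays moved. The work goes in short steps, each a Python script; the robot and the scene stay as the last script left them, time stands still between calls to the robot, and variables do not carry over. Pictures are saved under pics/ and viewed, at most 10 in all, crops included, and the job is handed in when it is done.

```bash
mkdir -p pics; ls; python3 - <<'E'
from plant import robot
import cv2,numpy as np
s=robot.sense(); print(s, robot.nose_length)
for n in("scene","top"):
    f=robot.grab_frame(n); cv2.imwrite(f"pics/{n}0.png",f["image"][:,:,::-1]); np.savez(f"pics/{n}0.npz",**f)
    print(n,f["fx"],f["cx"],f["dist_coeffs"],f["R"],f["t"],-np.array(f["R"]).T@f["t"], (f["range_z"]>0).mean())
E
```

```text
pics
{'t': 0.0, 'joint_pos': array([ 1.12711086,  0.4694264 , -0.04863866,  1.53371208,  0.0240956 ,
        1.14098363, -0.08229334]), 'joint_velocities': array([-0.00165213,  0.0006219 , -0.0001483 , -0.00099889,  0.00061448,
       -0.00184834, -0.00050233]), 'effort': array([-6.65404696e-04, -5.10320592e+01, -4.68479621e-02, -2.37716961e+01,
        1.05847765e-02,  7.42447330e-03,  4.69172221e-06]), 'tcp_pos': array([ 0.27182662, -0.61722525,  0.24126398]), 'tcp_rot': array([-3.13964928e+00,  4.79550644e-05,  4.14861379e-01]), 'wrist_force': array([0.35816383, 0.71791384, 0.20936038]), 'torque': array([ 0.03980086, -0.03902573, -0.00370373]), 'gripper_force': 0.0, 'opening': 0.9980435278953647} 0.011
scene 393.2981813073416 255.8876726406016 [-0.11327521  0.          0.          0.          0.        ] [[-0.69254913 -0.72133872  0.00679315]
 [-0.55585105  0.52761675 -0.64237853]
 [ 0.45978832 -0.44865468 -0.76635741]] [0.35493626 0.38735863 0.98254209] [0.00936313 0.49247447 0.99939814] 0.996337890625
top 427.70551358478076 248.48544561756418 [-0.09436169  0.          0.          0.          0.        ] [[-3.62613717e-03 -9.99719961e-01  2.33848586e-02]
 [-9.88926380e-01  1.15541183e-04 -1.48406879e-01]
 [ 1.48362617e-01 -2.36640473e-02 -9.88649861e-01]] [-0.05683166  0.59010487  1.14006771] [ 0.41422077 -0.02990531  1.2160324 ] 0.9958852132161459
```

View pics/scene0.png

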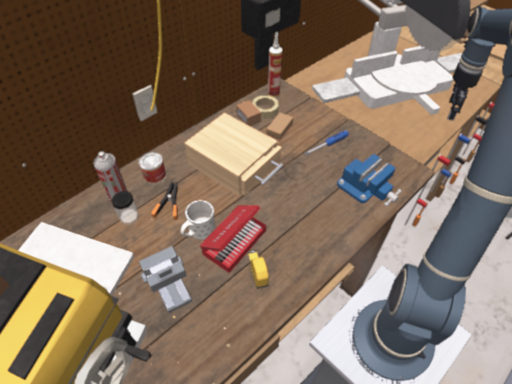

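View pics/top0.png

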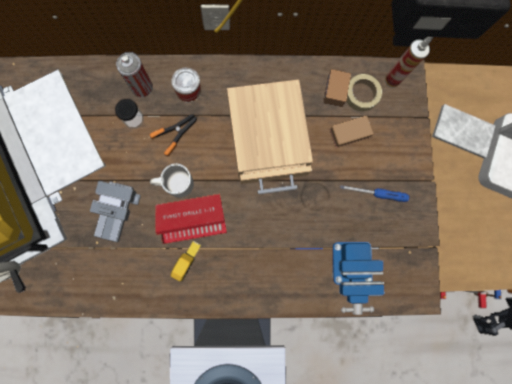

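The scene view shows the plywood cabinet (~235,155), its handle (268,170), the grey vice (165,275), the mug (198,218), the tape (258,268) and the screwdriver (330,140). In the top view the cabinet is at (270,130), the handle at (277,184), the vice at (112,210) and the screwdriver at (378,193).

```bash
cat > h.py <<'E'
import cv2,numpy as np
def cloud(f):
    K=np.array([[f["fx"],0,f["cx"]],[0,f["fy"],f["cy"]],[0,0,1.]])
    h,w=f["range_z"].shape
    uv=np.stack(np.meshgrid(np.arange(w),np.arange(h)),-1).reshape(-1,1,2).astype(np.float64)
    n=cv2.undistortPoints(uv,K,np.array(f["dist_coeffs"])).reshape(h,w,2)
    z=f["range_z"]; c=np.dstack([n*z[...,None],z])
    P=(c-np.array(f["t"]))@np.array(f["R"]); P[z<=0]=np.nan
    return P
def rect(P,m):
    p=P[m]; r=cv2.minAreaRect(p[:,:2].astype(np.float32)*1000); return np.round(r[0],1),np.round(r[1],1),round(r[2],1),len(p)
E
python3 - <<'E'
from h import *
for n,vb,cb in(("top",(80,172,145,250),(220,75,320,200)),("scene",(130,235,200,315),(170,105,300,200))):
    f=dict(np.load(f"pics/{n}0.npz")); P=cloud(f); z=P[...,2]
    def box(b):
        m=np.zeros(z.shape,bool); m[b[1]:b[3],b[0]:b[2]]=1; return m
    print(n,"bench z",np.nanmedian(z[box((230,200,330,230))]) )
    m=box(cb)&(abs(z-.1)<.006); m=cv2.erode(m.astype(np.uint8),np.ones((3,3)))>0; print("cab top",rect(P,m),np.median(z[m]))
    m=box(cb)&(abs(z-.065)<.01); 
    for lo,hi in((.016,.034),(.055,.07),(.08,.1)):
        m=box(vb)&(z>lo)&(z<hi); print("vice",lo,rect(P,m),np.median(z[m]) )
    b=vb; hm=cv2.resize(np.clip(z[b[1]:b[3],b[0]:b[2]]*2500,0,255).astype(np.uint8),None,fx=6,fy=6,interpolation=0)
    im=cv2.resize(f["image"][b[1]:b[3],b[0]:b[2],::-1],None,fx=6,fy=6,interpolation=cv2.INTER_CUBIC)
    cv2.imwrite(f"pics/v_{n}.png",np.hstack([im,cv2.applyColorMap(hm,cv2.COLORMAP_JET)]))
E
```

```text
top bench z 0.001019535706511551
cab top (array([ 753.3, -112.9]), array([234.2, 195.2]), 7.7, 5205) 0.1006471649837542
vice 0.016 (array([537.5, 355.3]), array([169.3, 167.3]), 69.6, 649) 0.024011837018583972
vice 0.055 (array([552. , 316.7]), array([101.1,  89.1]), 76.5, 999) 0.06555809065437856
vice 0.08 (array([520.5, 323.6]), array([33.8,  9.4]), 77.3, 51) 0.09196262792691702
scene bench z 0.000811013830282058
cab top (array([ 831.9, -103.3]), array([390.2, 195.7]), 6.6, 2586) 0.1005271620031946
vice 0.016 (array([533.6, 295.4]), array([210.8, 198.5]), 70.8, 673) 0.023119086048080578
vice 0.055 (array([552.8, 316. ]), array([99.7, 91.6]), 76.7, 939) 0.06417913460360929
vice 0.08 (array([522.3, 323.1]), array([33.8, 12.8]), 82.3, 72) 0.08958590300163835<stdin>:11: RuntimeWarning: invalid value encountered in cast
```

View pics/v_top.png

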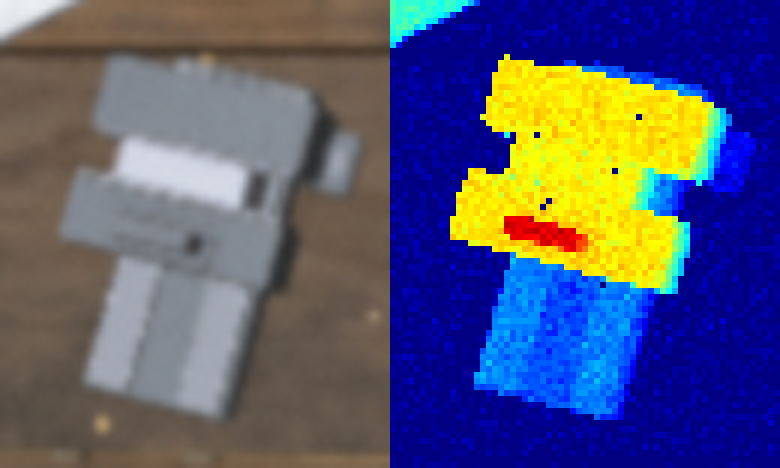

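The crop (6x, origin (80,172)) shows the vice. The fixed jaw is at the top (~(200,95)), the bright plate at (180,170), the front jaw at (170,210) with the tab red in the height map, and the bed at the bottom. Vice yaw is about -13.4°. Next I'll measure the handle, plate and cabinet front.

```bash
python3 - <<'E'
from h import *
for n,vb,hb in(("top",(80,172,145,250),(245,168,310,200)),("scene",(130,235,200,315),(245,150,295,200))):
    f=dict(np.load(f"pics/{n}0.npz")); P=cloud(f); z=P[...,2]
    def box(b):
        m=np.zeros(z.shape,bool); m[b[1]:b[3],b[0]:b[2]]=1; return m
    g=f["image"].astype(int); 
    m=box(vb)&(g.min(2)>175)&(z>.05); r=rect(P,m); p=P[m]; print(n,"plate",r,np.nanmedian(z[m]),p.mean(0))
    sat=g.max(2)-g.min(2)
    m=box(hb)&(z>.05)&(z<.075)&(sat<35); 
    k,l,_,_=cv2.connectedComponentsWithStats(m.astype(np.uint8))[0:4]
    print("handle",rect(P,m),P[m].mean(0),np.median(P[m],0))
    # robust line for bar
    p=P[m][:,:2]; v=cv2.fitLine(p.astype(np.float32),cv2.DIST_HUBER,0,.002,.01).ravel(); print(v, np.degrees(np.arctan2(v[1],v[0])))
    d=(p-v[2:])@v[:2]; print("ext",d.min(),d.max(), v[2:]+v[:2]*(d.min()+d.max())/2)
    t=np.radians(7.2); ex=np.array([np.cos(t),np.sin(t)]); ey=np.array([-ex[1],ex[0]])
    if n=="top":
        m=(abs(z-.1)<.008)&box((215,75,325,185)); q=P[m][:,:2]; a=q@ex; b=q@ey
        print("cab y range",np.percentile(b,[1,99]),"x",np.percentile(a,[0.5,99.5]),"handle in it",(v[2:]+v[:2]*(d.min()+d.max())/2)@np.array([ex,ey]).T)
        # left/right/front edges yaw
        for s in (0,1):
            bins=np.arange(a.min()+.02,a.max()-.02,.005); e=[]
            for c in bins:
                w=b[abs(a-c)<.0025]; e.append(w.max() if s else w.min())
            print("side slope deg",np.degrees(np.polyfit(bins,e,1)[0]),np.median(e))
        bins=np.arange(b.min()+.02,b.max()-.02,.005); e=[a[abs(b-c)<.0025].min() for c in bins]
        print("front slope",-np.degrees(np.polyfit(bins,e,1)[0]),np.median(e))
E
```

```text
top plate (array([550.8, 320.3]), array([58.1, 18.4]), 76.0, 138) 0.06412111703804217 [0.55066241 0.31993538 0.06401368]
handle (array([ 597.7, -139.9]), array([ 41.4, 174.1]), 7.6, 245) [ 0.59050649 -0.13503667  0.06552578] [ 0.58617445 -0.13488364  0.06639274]
[ 0.16181904 -0.98682046  0.585272   -0.12832151] -80.6875
ext -0.07298132931436216 0.10103988767929604 [ 0.58754222 -0.14216589]
cab y range [-0.30470793 -0.10793176] x [0.61636899 0.85003839] handle in it [ 0.56509116 -0.21468344]
side slope deg 0.17779414658105966 -0.30578361686810673
side slope deg 0.6704081490974994 -0.10718121984152673
front slope 0.7135387783082184 0.6166488455400617
scene plate (array([542.7, 319.4]), array([87.4, 43.3]), 75.7, 189) 0.06370092984069109 [0.55036242 0.31935608 0.06596137]
handle (array([ 597.6, -135.9]), array([ 44.6, 112.5]), 7.6, 153) [ 0.58987171 -0.13438952  0.06525177] [ 0.58553054 -0.13378855  0.06563236]
[ 0.18994047 -0.9817956   0.5842316  -0.13158455] -79.05068
ext -0.05025189701716224 0.06423658609342624 [ 0.58555974 -0.13844961]
```

```bash
python3 - <<'E'
from h import *
t=np.radians(7.7); ex=np.array([np.cos(t),np.sin(t)]); ey=np.array([-ex[1],ex[0]]); E=np.array([ex,ey])
for n,hb,cb in(("top",(245,168,310,200),(215,75,325,185)),("scene",(245,150,295,200),(180,105,285,192))):
    f=dict(np.load(f"pics/{n}0.npz")); P=cloud(f); z=P[...,2]
    def box(b):
        m=np.zeros(z.shape,bool); m[b[1]:b[3],b[0]:b[2]]=1; return m
    q=P[box(hb)&(z>.055)&(z<.075)][:,:2]@E.T
    q=q[q[:,0]<.585]; print(n,"bar local",len(q),np.percentile(q,[2,50,98],axis=0).round(4).tolist())
    h=np.histogram(q[:,0],bins=np.arange(.54,.59,.003)); print(h[0],h[1][:2])
    for k in (q[:,1]<-.22,q[:,1]>-.2): print(np.median(q[k][q[k][:,0]<.575],0))
    q=P[box(cb)&(abs(z-.1)<.008)][:,:2]@E.T; print("cab",np.percentile(q,[.5,99.5],axis=0).round(4).tolist())
    q=P[box((160,160,200,200))&(z<.12)&(z>.08)] if n=="top" else None
    if q is not None: print("mug",q.mean(0))
from plant import robot
ty=np.radians(-13.4)
print(robot.inverse_kinematics([.586,-.136,.2],[np.pi,0,np.pi/2+t]))
print(robot.inverse_kinematics([.45,-.155,.06],[np.pi,0,np.pi/2+t]))
print(robot.inverse_kinematics([.52,.323,.08],[np.pi,0,np.pi/2+ty]))
print(robot.inverse_kinematics([.546,.32,.041],[np.pi,0,np.pi+ty]))
print(robot.inverse_kinematics([.52,-.14,.041],[np.pi,0,np.pi+t]))
E
```

```text
top bar local 199 [[0.5533, -0.2637], [0.5594, -0.2121], [0.5821, -0.1618]]
[ 0  0  0  0 30 47 44 37  6  7  6  6  5  6  5  0] [0.54  0.543]
[ 0.55869569 -0.24752093]
[ 0.55936902 -0.17548802]
cab [[0.6147, -0.3122], [0.8481, -0.1133]]
mug [0.60655743 0.14056305 0.08933252]
scene bar local 127 [[0.553, -0.2655], [0.5588, -0.212], [0.582, -0.16]]
[ 0  0  0  1 21 37 22 18  4  4  4  3  4  6  3  0] [0.54  0.543]
[ 0.55819525 -0.24568251]
[ 0.55819908 -0.17420276]
cab [[0.6151, -0.314], [0.994, -0.1134]]
[ 0.58435469  0.45059509 -0.57265211  1.7367839   0.2778521   1.03592714
  0.04850889]
[ 0.62914628  0.45221946 -0.47371831  2.13581557  0.34685272  0.62661147
  0.04664047]
[ 0.02764362  0.76221281 -0.95818301  1.79180991  0.74004073  0.99326036
 -1.46848674]
[ 0.03370731  0.85130239 -0.95246697  1.7589868   0.82531743  0.98653202
  0.08487495]
[ 0.66965833  0.60290824 -0.63463348  1.9968593   0.53961933  0.71326362
  1.40443509]
```

```bash
cat >> h.py <<'E'
T=np.radians(7.7); EX=np.array([np.cos(T),np.sin(T),0]); EY=np.array([-EX[1],EX[0],0])
V=np.radians(-13.4); VX=np.array([np.cos(V),np.sin(V),0])
def st(robot,l=""):
    s=robot.sense(); print(l,"t",round(s["t"],2),"tcp",s["tcp_pos"].round(4),"f",s["wrist_force"].round(1),"op",round(s["opening"],3),"gf",round(s["gripper_force"],1)); return s
E
python3 - <<'E'
from plant import robot
from h import *
h=EX*.559-EY*.2127; o=[np.pi,0,np.pi/2+T]; print(h)
robot.goto(h+[0,0,.2],o); st(robot)
robot.grip(.32); st(robot)
print(robot.move_straight(h+[0,0,.055],vel=.15,contact_N=8)); st(robot)
robot.grip(0,25); st(robot,"grip")
f=robot.grab_frame("scene"); cv2.imwrite("pics/s1.png",f["image"][:,:,::-1])
E
```

```text
[ 0.58245847 -0.13588385  0.        ]
 t 2.17 tcp [ 0.5822 -0.1379  0.1999] f [-0.8  0.1 -0.9] op 0.999 gf 0.0
 t 2.76 tcp [ 0.5825 -0.1359  0.2   ] f [-0.1 -0.3 -0.5] op 0.32 gf 0.0
True
 t 3.68 tcp [ 0.5815 -0.1356  0.0561] f [-0.6  0.1  5.7] op 0.314 gf 2.7
grip t 3.97 tcp [ 0.581  -0.1356  0.0553] f [ 1.4 -0.1  4.9] op 0.113 gf 24.5
```

View pics/s1.png

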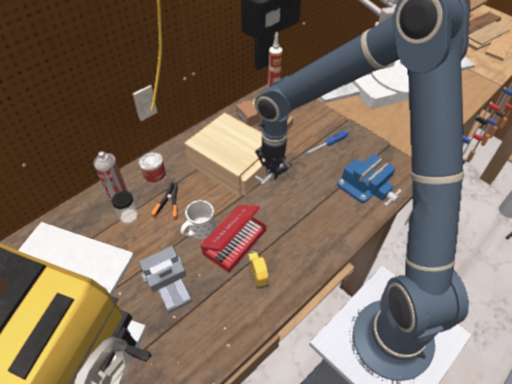

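The gripper is on the handle bar at about (270,172): opening is 9.6 mm and grip force 24 N. Now I'll pull it slowly.

```bash
python3 - <<'E'
from plant import robot
from h import *
p=st(robot,"a")["tcp_pos"]; 
c=robot.move_straight(p-EX*.09,vel=.05,contact_N=18); s=st(robot,c); print((p-s["tcp_pos"])@EX)
if not c:
    c=robot.move_straight(p-EX*.16,vel=.02,contact_N=13); s=st(robot,c); print((p-s["tcp_pos"])@EX)
robot.sleep(.4); s=st(robot,"hold"); print((p-s["tcp_pos"])@EX)
E
```

```text
a t 4.02 tcp [ 0.581  -0.1356  0.0553] f [ 1.2 -0.5  3.7] op 0.116 gf 24.5
False t 5.94 tcp [ 0.4916 -0.1477  0.0552] f [2.9 0.3 5.3] op 0.116 gf 24.6
0.0901325031904315
True t 7.83 tcp [ 0.4576 -0.1523  0.0553] f [0.5 0.9 1.3] op 0.115 gf 25.0
0.12443989438187496
hold t 8.22 tcp [ 0.4584 -0.1522  0.0554] f [-4.3 -0.7 -3.7] op 0.116 gf 24.7
0.12371149504321709
```

```bash
python3 - <<'E'
from plant import robot
from h import *
p0=np.array([.581,-.1356,.0553])
p=robot.sense()["tcp_pos"]
c=robot.move_straight(p-EX*.012,vel=.012,contact_N=16); s=st(robot,c); print((p0-s["tcp_pos"])@EX)
robot.sleep(.3); s=st(robot,"hold"); print((p0-s["tcp_pos"])@EX)
robot.grip(.32); s=st(robot,"rel"); print((p0-s["tcp_pos"])@EX)
q=s["tcp_pos"]+[0,0,.14]
robot.move_straight(q,vel=.2); st(robot)
t=VX*0+[.521,.3233,0]; o=[np.pi,0,np.pi/2+V]
robot.goto(t+[0,0,.2],o); st(robot)
for n in("scene","top"):
    f=robot.grab_frame(n); cv2.imwrite(f"pics/{n}2.png",f["image"][:,:,::-1]); np.savez(f"pics/{n}2.npz",**f)
E
```

```text
True t 8.72 tcp [ 0.4588 -0.1521  0.0553] f [ 2.7 -0.2  2.2] op 0.115 gf 26.1
0.12330594505282397
hold t 9.03 tcp [ 0.4588 -0.1521  0.0552] f [2.7 1.6 6.8] op 0.118 gf 26.4
0.12333787101548842
rel t 9.33 tcp [ 0.4547 -0.1522  0.0536] f [-1.8 -0.8  6.1] op 0.318 gf 3.2
0.1273877031287179
 t 10.18 tcp [ 0.4536 -0.1521  0.1925] f [-0.3  0.4  0.3] op 0.319 gf 0.0
 t 11.93 tcp [0.5217 0.3218 0.1995] f [0.3 0.5 0.4] op 0.321 gf 0.0
```

View pics/top2.png

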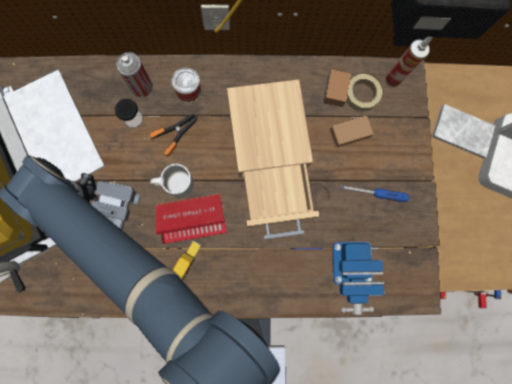

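The drawer is out: handle at (284,228), interior at (275,190), and the cabinet's front edge at about row 168. The stop was confirmed by the second pull. Next I'll measure the drawer and open the jaw.

```bash
python3 - <<'E'
from h import *
from plant import robot
f=dict(np.load("pics/top2.npz")); P=cloud(f); z=P[...,2]
b=np.zeros(z.shape,bool); b[150:245,235:325]=1
E2=np.array([EX[:2],EY[:2]])
q=P[b&(z>.055)&(z<.072)][:,:2]@E2.T; q=q[q[:,0]<.455]; print("bar",np.percentile(q,[2,50,98],axis=0).round(4).tolist())
for lo,hi in((.01,.03),(.07,.085),(.092,.11)):
    q=P[b&(z>lo)&(z<hi)][:,:2]@E2.T; q=q[q[:,0]>.44]; print(lo,len(q),np.percentile(q,[1,50,99],axis=0).round(4).tolist())
# jaw
t=np.array([.521,.3233,0])
c=robot.move_straight(t+[0,0,.082],vel=.15,contact_N=8); st(robot,c)
robot.grip(0,25); s=st(robot,"grip"); p=s["tcp_pos"]
if .05<s["opening"]<.2:
    c=robot.move_straight(p-VX*.042,vel=.06,contact_N=25); st(robot,c)
    robot.sleep(.2); robot.grip(.35); s=st(robot,"rel"); robot.move_straight(s["tcp_pos"]+[0,0,.1],vel=.2)
    f=robot.grab_frame("scene"); cv2.imwrite("pics/s3.png",f["image"][:,:,::-1]); np.savez("pics/s3.npz",**f)
E
```

```text
bar [[0.4299, -0.2642], [0.4359, -0.21], [0.4532, -0.161]]
0.01 2594 [[0.4959, -0.2916], [0.5604, -0.2134], [0.6263, -0.1361]]
0.07 427 [[0.47, -0.3034], [0.5088, -0.2167], [0.6177, -0.1134]]
0.092 1297 [[0.4834, -0.3104], [0.6365, -0.1984], [0.6686, -0.1141]]
False t 12.97 tcp [0.5215 0.3239 0.0829] f [0.1 0.1 0.5] op 0.319 gf 0.0
grip t 13.25 tcp [0.5203 0.3242 0.0833] f [-3.5 -0.5  6.3] op 0.11 gf 27.8
False t 14.12 tcp [0.4806 0.3338 0.0833] f [ 5.8  0.4 -4.3] op 0.114 gf 26.4
rel t 14.65 tcp [0.4787 0.3341 0.0833] f [0.3 0.5 0.3] op 0.347 gf 0.0
```

```bash
python3 - <<'E'
from h import *
from plant import robot
robot.goto([.45,.25,.3],[np.pi,0,np.pi+V]); robot.grip(1.0); st(robot)
ims=[]
E2=np.array([VX[:2],[-VX[1],VX[0]]])
for n,b in(("top",(80,172,150,250)),("scene",(130,230,200,315))):
    f=robot.grab_frame(n); np.savez(f"pics/{n}4.npz",**f); P=cloud(f); z=P[...,2]; g=f["image"].astype(int)
    m=np.zeros(z.shape,bool); m[b[1]:b[3],b[0]:b[2]]=1
    k=m&(g.min(2)>175)&(abs(z-.063)<.008); q=P[k][:,:2]@E2.T; 
    if k.sum(): print(n,"plate",rect(P,k),np.percentile(q,[2,50,98],axis=0).round(4).tolist())
    k=m&(abs(z-.065)<.006)&(g.min(2)<165); q=P[k][:,:2]@E2.T
    if k.sum(): print("jaws x hist",np.histogram(q[:,0],bins=np.arange(.38,.54,.004))[0], np.percentile(q[:,1],[1,99]))
    ims.append(cv2.resize(f["image"][b[1]:b[3],b[0]:b[2],::-1],(390,470),interpolation=cv2.INTER_CUBIC))
cv2.imwrite("pics/v4.png",np.hstack(ims))
E
```

```text
t 17.37 tcp [0.45 0.25 0.3 ] f [ 0.5 -0.1  0.1] op 0.997 gf 0.0
top plate (array([550.9, 320.3]), array([58. , 17.2]), 76.1, 131) [[0.4535, 0.4111], [0.4618, 0.4377], [0.4701, 0.4659]]
jaws x hist [ 2  2  3 19 22 26 29 20  0  0  0  0  0  0  0  0  0  0  1  1  1  0  8 51
 54 51 52 51 49 53 55 38  1  0  0  0  0  0  0  0] [0.38645162 0.48351249]
scene plate (array([542.9, 286.2]), array([ 84.9, 184.8]), 13.3, 192) [[0.4102, 0.3425], [0.4641, 0.4379], [0.5353, 0.4754]]
jaws x hist [74 59 40 35 31 35 28 13  3  0  0  0  0  0  0  0  0  1  7  0  0  0  7 19
 32 49 44 43 47 42 39 39  2  0  0  0  0  2  1  0] [0.385614   0.48386282]
```

View pics/v4.png

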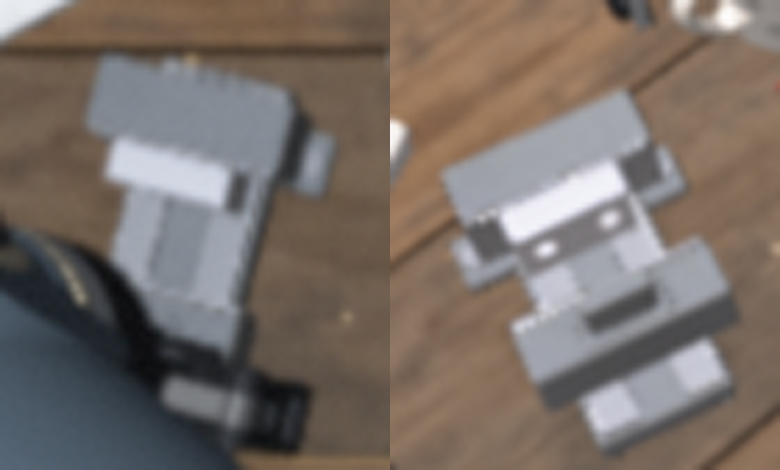

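The jaw is about 42 mm open. In the right crop the plate stands against the fixed jaw, with its bright top at (570,200). Now I'll grasp and lift it.

```bash
python3 - <<'E'
from h import *
from plant import robot
VY=np.array([-VX[1],VX[0],0]); g=VX*.456+VY*.4383; o=[np.pi,0,np.pi+V]; print(g)
robot.goto(g+[0,0,.16],o); robot.sleep(.2); st(robot)
c=robot.move_straight(g+[0,0,.042],vel=.08,contact_N=8); s=st(robot,c)
if s["tcp_pos"][2]<.048:
    robot.grip(0,40); s=st(robot,"grip")
    if s["opening"]>.6:
        robot.move_straight(s["tcp_pos"]+[0,0,.02],vel=.05); st(robot)
        robot.move_straight(s["tcp_pos"]+[0,0,.2],vel=.15); st(robot)
        f=robot.grab_frame("scene"); cv2.imwrite("pics/s5.png",f["image"][:,:,::-1]); np.savez("pics/s5.npz",**f)
E
```

```text
[0.54516091 0.32069062 0.        ]
 t 18.43 tcp [0.5456 0.3204 0.1621] f [ 0.1  0.1 -0. ] op 1.002 gf 0.0
False t 20.05 tcp [0.5454 0.3209 0.0426] f [ 0.2 -0.2  0.6] op 1.0 gf 0.0
grip t 20.41 tcp [0.5454 0.321  0.0426] f [-0.8 -0.6  3.7] op 0.694 gf 43.9
 t 20.97 tcp [0.5455 0.3208 0.0627] f [-0.1 -0.6 -0.6] op 0.696 gf 43.4
 t 22.32 tcp [0.5451 0.3204 0.2414] f [-0.5 -0.4 -1. ] op 0.694 gf 43.4
```

```bash
python3 -c "
import cv2;i=cv2.imread('pics/s5.png')[150:330,90:290];cv2.imwrite('pics/s5c.png',cv2.resize(i,None,fx=3,fy=3))"
```

```text
(no output)
```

View pics/s5c.png

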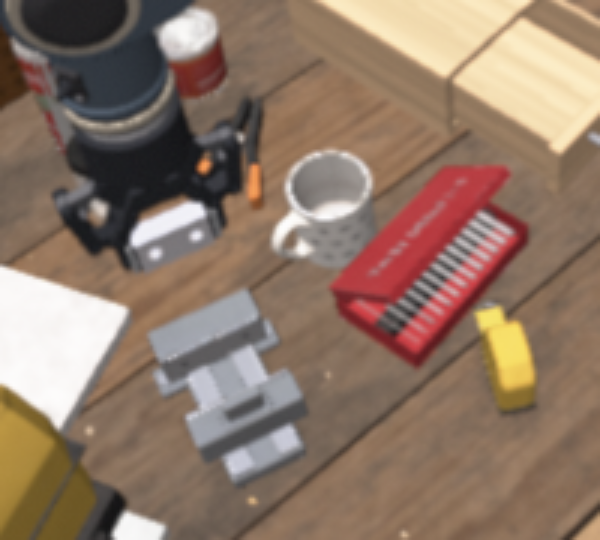

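The plate is held squarely in the gripper, at about (175,235) in the crop. Now I'll lower it into the drawer.

```bash
python3 - <<'E'
from h import *
from plant import robot
g=EX*.536-EY*.2125; o=[np.pi,0,np.pi+T]
robot.goto(g+[0,0,.2],o); robot.sleep(.2); s=st(robot)
if s["opening"]>.65:
    c=robot.move_straight(g+[0,0,.055],vel=.1,contact_N=10); s=st(robot,c)
    c=robot.move_straight(g+[0,0,.036],vel=.02,contact_N=4); s=st(robot,c)
    robot.sleep(.2)
    if s["tcp_pos"][2]<.045:
        robot.grip(.9); s=st(robot,"rel")
        robot.move_straight(s["tcp_pos"]*[1,1,0]+[0,0,.2],vel=.12); st(robot)
        robot.goto([.5,.15,.3],[np.pi,0,np.pi+V]); st(robot)
for n in("scene","top"):
    f=robot.grab_frame(n); cv2.imwrite(f"pics/{n}6.png",f["image"][:,:,::-1]); np.savez(f"pics/{n}6.npz",**f)
P=cloud(f); z=P[...,2]; E2=np.array([EX[:2],EY[:2]]); b=np.zeros(z.shape,bool); b[150:245,235:325]=1
q=P[b&(z>.055)&(z<.072)][:,:2]@E2.T; k=q[q[:,0]<.455]; print("bar",np.percentile(k,[2,50,98],axis=0).round(4).tolist())
q=q[(q[:,0]>.5)&(q[:,0]<.59)&(abs(q[:,1]+.2125)<.06)]; print("plate",len(q),q.mean(0))
E
```

```text
t 24.26 tcp [ 0.5599 -0.1377  0.2002] f [-0.3 -0.1  0.1] op 0.692 gf 43.4
False t 25.86 tcp [ 0.5601 -0.1388  0.0556] f [-0.1  0.1 -1. ] op 0.693 gf 43.4
True t 26.6 tcp [ 0.5597 -0.1388  0.0395] f [-0.1 -0.   3.6] op 0.695 gf 43.9
rel t 27.12 tcp [ 0.5584 -0.139   0.0383] f [-0.1 -0.2 -0.4] op 0.9 gf 0.0
 t 28.61 tcp [ 0.5579 -0.1391  0.1991] f [-0.3 -0.1  0.9] op 0.897 gf 0.0
 t 29.8 tcp [0.5005 0.1485 0.2993] f [0.1 1.  0.1] op 0.902 gf 0.0
bar [[0.43, -0.264], [0.436, -0.2122], [0.4532, -0.1606]]
plate 147 [ 0.54181962 -0.21213891]
```

View pics/top6.png

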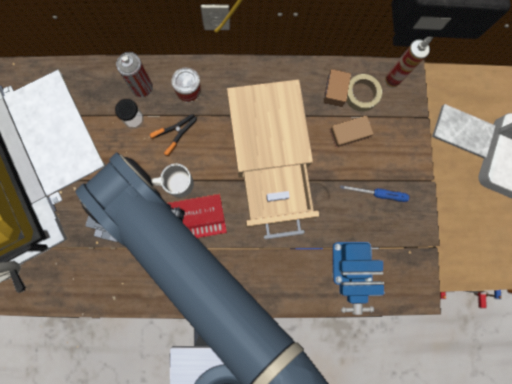

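The plate stands in the drawer at (278,197). The drawer bar hasn't moved (0.436) and the mug and screwdriver are where they were, so I'll hand the job in.

```bash
python3 -c "
from plant import robot
print(robot.close_job())"
```

```text
the job is handed in; nothing more can be done
None
```

The job is handed in at about 30 s: drawer out at its stop (about 123 mm), vice jaw about 42 mm open, and the plate standing released on the drawer floor; the hand-in call returned no verdict.

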